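# Pack the microscope setup tray

## Robot

A 6-joint arm with a two-finger parallel gripper is mounted at the origin on a cart in front of the work surface, level with it; the furniture and walls round the work are solid. World frame = base frame: x ahead of the robot, y to its left, z up, the work surface at z = 0. Lengths are in m, angles in rad, forces in N, time in s.
With the tool pointing down it reaches from about 0.375 to 0.75 m from the base axis. Payload 9 kg.
Tool frame: the origin (TCP) lies at the very end of the fingers, on their centre line; the grasp point (between the pads) lies 19 mm behind it; z points along the fingers, y is the line along which they close (so a half turn about z gives the same grasp; the last joint's range is limited). The gripper opens to 85 mm and grips with 20 to 120 N. Pads are 22 mm wide; open, the fingers measure 114 mm over their backs; the gripper's body (76 mm by 85 mm) begins 54 mm behind the grasp point. The pads swing forward as they close: fully open they stand 13 mm farther back than shut.
Start: joints at [0.993, 0.104, 0.097, 1.564, 0, 1.353], TCP at [0.211, 0.562, 0.231] pointing down, gripper open.
Joint ranges: [-2.99, 2.99], [-0.84, 1.86], [-1.1, 1.16], [-1.84, 2.11], [-1.51, 1.56], [-3.14, 3.14]. Speed limits (rad/s): [2.22, 2.22, 2.57, 3.14, 3.14, 3.14].

## Interface

Orientations are given as a unit quaternion [x, y, z, w].
In Python, from plant import ctrl, cams, job gives the robot as it stands.
- The arm moves only by the tool carry_out, never from a script. Its argument "motion" is a list of rows, each an object of numbers: "dx", "dy", "dz": the shift along the tool's x, y, z in m; "ax", "ay", "az": the turn, a rotation vector about the tool's x, y, z in degrees; "jaw": the finger opening in m, from 0 to 0.0854. In form: [{"dx": .., "dy": .., "dz": .., "ax": .., "ay": .., "az": .., "jaw": ..}, ...]. A call has 1 to 20 rows; each row is the pose to reach, as a shift and turn from the pose commanded when the call began, along the tool's axes at that moment; what a row does not reach only later rows make up. A row lasts 1/10 s, in which the tool goes at most 50 mm and 8.59 degrees, less where a joint would pass 70% of its speed; a pose out of reach is approached as far as the arm can. A call with a gripper value outside its range is refused whole. The fingers move at their own pace and stop on an object; the grip force is fixed at half the most. Time passes only in rows, so rows that repeat a pose let the fingers close. It gives the time, the measured TCP pose, the force, the opening and the grip force at its end, in the units of the state.
- ctrl.observe(): the state, without advancing time (a new reading comes with each control period).
- cams.read_camera(name): name is "side" or "top"; returns the picture (420x560x3 uint8, red, green, blue); there is no depth.
- cams.camera_params(name): a dict with "fx", "fy", "cx", "cy" (pixels), "dist" ([k1, k2, p1, p2, k3] as OpenCV has them; the pictures are not rectified), "world_from_camera" (4x4, takes a point from camera to world coordinates). Camera axes: x right, y up, looking along -z (the intrinsics and any distortion apply to the point x, -y, -z); pixel columns grow to the right and rows downward; lengths in m; the calibration is good to about 2 mm. A picture is of the moment at which its call begins. camera_params takes no time and is no camera call.
- job.job_done(): hands the job in; it is judged then, once.
Trained networks look in the newest picture that a camera, given by its name, has taken for a name from the list of things; names that differ only in an ending like _2 or _b are one class to them, and where a whole thing is asked for, a point or a joint stands for the part that bears it (a point fixed in the world has none). Each returns a list of dicts, best first, with "p" (0 to 1); they miss things now and then, are a little off and sometimes report something else, mostly with a low value. They report only what shows in the picture. A call takes as long as a camera call. They do not tell look-alikes from the thing itself.
- cams.look_for(camera, target): "point" ([x, y, z] in m, in world coordinates, good to about 4 mm: the middle of the surface that is visible of it).
The state is a dict: "t": time; "q": joint angles; "joint_velocities": joint speeds; "joint_torque": joint torques, N m; "ee_pos": TCP position; "tcp_rot": TCP orientation; "force": force on the tool from outside, world axes, zero at the start; "torque": the same for the moment, N m; "finger_gap": finger opening in m; "gripper_force": force on a finger pad.
Only numpy, scipy, OpenCV 4.12 (cv2) and the standard library are available. Lean on these libraries where they do the work, as an engineer would, in place of code of your own. Each camera call takes 0.05 s, during which the arm holds its last target. There are 200 camera calls.

## Task

Pack the setup tray for the microscope: put the bare objective, the thick ring mount, the vee block and the thin gauge block each into the recess of the tray that is cut to its shape, resting flat on the recess floor and the same way up as it stands now. Leave the look-alikes where they are: the wide storage can and the plain block without a groove; do not tip anything over.

Things in the scene. Friction and masses are not known exactly. Their poses are not given: they have to be found in the camera images.
- objective: Bare microscope objective: slim brown barrel with a domed top, 35 mm diameter, 61 mm tall, 0.28 kg, standing upright loose. Origin: centre of the underside; z up. Grasp round the barrel.
- ring_mount: Black ring-shaped optic mount lying flat, 50 mm outer diameter, 16 mm tall (its graspable rim 14 mm), loose, with a light face round a dark hole; its hole cannot be entered, so take it across the outside. Origin: centre of the underside; z up.
- vee_block: Ground steel vee block with a V groove along its top, 50 (x) x 36 (y) x 34 (z) mm, 0.32 kg, loose. Grasp across its 36 mm sides (along its y). Origin: centre of the underside; z up.
- gauge_block: Thin steel gauge block standing on edge, 9 (x) x 30 (y) x 35 (z) mm, loose. Grasp across its 9 mm thickness (along its x). Origin: centre of the underside; z up.
- insert_objective: Fixed grey plate 72 x 72 x 12 mm in the setup tray (158 mm square, rim 14 mm high; four inserts 2 by 2, 74 mm apart, any order, same yaw). Origin: centre of its underside, 4 mm above the table; top 16 mm above the table. Small round recess, 50 mm diameter, 7 mm deep (floor 5 mm above the origin): for the objective.
- insert_ring: Fixed grey plate 72 x 72 x 12 mm in the setup tray (158 mm square, rim 14 mm high; four inserts 2 by 2, 74 mm apart, any order, same yaw). Origin: centre of its underside, 4 mm above the table; top 16 mm above the table. Large round recess, 64 mm diameter, 4 mm deep (floor 8 mm above the origin): for the ring mount.
- insert_vee: Fixed grey plate 72 x 72 x 12 mm in the setup tray (158 mm square, rim 14 mm high; four inserts 2 by 2, 74 mm apart, any order, same yaw). Origin: centre of its underside, 4 mm above the table; top 16 mm above the table. Wide rectangular recess, 64 (x) x 50 (y) mm, 7 mm deep (floor 5 mm above the origin): for the vee block, with the block's x along the insert's x, either way round.
- insert_gauge: Fixed grey plate 72 x 72 x 12 mm in the setup tray (158 mm square, rim 14 mm high; four inserts 2 by 2, 74 mm apart, any order, same yaw). Origin: centre of its underside, 4 mm above the table; top 16 mm above the table. Narrow rectangular slot, 23 (x) x 46 (y) mm, 7 mm deep (floor 5 mm above the origin): for the gauge block, with the block's y along the insert's y, either way round.
- can: Look-alike of the objective that stays: wide storage can with a black flat screw lid, 53 mm diameter, 64 mm tall, loose. Origin: centre of the underside; z up.
- plain_block: Look-alike of the vee block that stays: plain flat-topped steel block with no groove, two small dark dots on top, 60 (x) x 30 (y) x 24 (z) mm, loose. Origin: centre of the underside; z up.
Things that resemble listed ones, but are neither listed nor needed, are in the scene too. Of the things like the objective, leave any that is green or turquoise; of the rest the smaller one is meant.

How it is judged:
At the end, for the whole second after the job is handed in: Objective, vee block and gauge block within 12 mm, ring mount within 10 mm of the middle of their own recesses, all four resting on the recess floors (height within about 2 mm), upright within 0.12 rad, at rest and released; the can and the plain block within 20 mm of where they stood (horizontal distance between objective and insert_objective below 0.012 m and z of objective in the frame of insert_objective between 0.002 and 0.007 m and angle between each of objective, ring_mount, vee_block, gauge_block's own z axis and vertical below 0.12 rad and linear speed of each of objective, ring_mount, vee_block, gauge_block below 0.02 m/s and contact force between each of objective, ring_mount, vee_block, gauge_block and the fingers below 0.1 N and horizontal distance between ring_mount and insert_ring below 0.01 m and z of ring_mount in the frame of insert_ring between 0.005 and 0.01 m and horizontal distance between vee_block and insert_vee below 0.012 m and z of vee_block in the frame of insert_vee between 0.002 and 0.007 m and horizontal distance between gauge_block and insert_gauge below 0.012 m and z of gauge_block in the frame of insert_gauge between 0.002 and 0.007 m and distance of each of can, plain_block from where it was at the start of the episode below 0.02 m); the robot touches nothing.
It fails at once if the wide can is moved or knocked (distance of can from where it was at the start of the episode above 0.03 m).
It fails at once if the plain block is moved (distance of plain_block from where it was at the start of the episode above 0.03 m).
It fails at once if the objective, ring mount, vee block, gauge block, can or plain block is tipped over (angle between any of objective, can, vee_block, gauge_block, ring_mount, plain_block's own z axis and vertical above 0.7 rad).
It also fails if it takes over 112 s, if anything falls off the work surface, if the arm or the gripper's body presses on something with over 40 N, if the wrist force passes 120 N, or if a joint passes its speed limit or range.

## Working session

There is one attempt and no reset: what is moved stays moved. The work goes in short steps, Python scripts to look and compute and a tool call to move; the robot and the scene stay as the last step left them, time stands still between calls to the robot, and variables do not carry over. Pictures are saved under pics/ and viewed, at most 14 in all, crops included, and the job is handed in when it is done.

Besides the shell and the picture viewer there is one more tool, called after "Call:" as name(argument=value, ...) on one line, values as JSON. carry_out: Moves the arm, as the interface text tells. Its arguments: {"type":"object","properties":{"motion":{"type":"array"}},"required":["motion"]}

```bash
mkdir -p pics; ls; cat > h.py <<'E'
import numpy as np, cv2
from plant import ctrl, cams, job
def P(n):
    p=cams.camera_params(n); K=np.array([[p['fx'],0,p['cx']],[0,p['fy'],p['cy']],[0,0,1.]])
    return K,np.array(p['dist'],float),np.array(p['world_from_camera'])
def px2w(n,uv,z):
    K,d,T=P(n); u=cv2.undistortPoints(np.array(uv,float).reshape(-1,1,2),K,d).reshape(-1,2)
    r=np.c_[u[:,0],-u[:,1],-np.ones(len(u))]@T[:3,:3].T; o=T[:3,3]
    return o+r*((z-o[2])/r[:,2])[:,None]
def w2px(n,X):
    K,d,T=P(n); c=(np.atleast_2d(X)-T[:3,3])@T[:3,:3]; c=c*[1,-1,-1]
    return cv2.projectPoints(c,np.zeros(3),np.zeros(3),K,d)[0].reshape(-1,2)
def snap(n,f):
    im=cams.read_camera(n); cv2.imwrite(f,im[:,:,::-1]); return im
E
python3 - <<'E'
from h import *
np.set_printoptions(precision=4,suppress=True)
for n in('top','side'):
    im=snap(n,f'pics/{n}0.png'); print(n,P(n)[2],P(n)[0][0,0])
    for t in['objective','ring_mount','vee_block','gauge_block','insert_objective','insert_ring','insert_vee','insert_gauge','can','plain_block']:
        print(t,[(np.round(r['point'],3).tolist(),round(r['p'],2),w2px(n,r['point']).round().tolist()) for r in cams.look_for(n,t)])
print(ctrl.observe())
E
```

```text
pics
top [[-0.0245  0.9824 -0.1853  0.2706]
 [-0.9995 -0.0278 -0.015   0.0602]
 [-0.0199  0.1848  0.9826  1.1107]
 [ 0.      0.      0.      1.    ]] 410.27309257227955
objective [([0.477, 0.486, 0.051], 0.73, [[127.0, 211.0]]), ([0.512, 0.233, 0.076], 0.68, [[218.0, 194.0]]), ([0.443, 0.18, 0.076], 0.65, [[239.0, 219.0]]), ([0.536, 0.316, 0.05], 0.54, [[190.0, 188.0]])]
ring_mount [([0.526, -0.264, 0.015], 0.62, [[403.0, 188.0]]), ([0.537, 0.075, 0.008], 0.18, [[280.0, 189.0]])]
vee_block [([0.404, -0.322, 0.03], 0.71, [[429.0, 231.0]]), ([0.46, 0.074, 0.014], 0.36, [[280.0, 216.0]])]
gauge_block [([0.401, -0.185, 0.038], 0.62, [[379.0, 233.0]])]
insert_objective [([0.462, -0.006, 0.017], 0.7, [[310.0, 214.0]])]
insert_ring [([0.402, -0.183, 0.037], 0.71, [[378.0, 233.0]]), ([0.535, 0.073, 0.01], 0.56, [[280.0, 189.0]])]
insert_vee [([0.52, -0.263, 0.016], 0.26, [[402.0, 190.0]])]
insert_gauge [([0.403, 0.329, 0.064], 0.68, [[182.0, 237.0]]), ([0.461, 0.072, 0.013], 0.57, [[281.0, 215.0]])]
can [([0.399, 0.331, 0.061], 0.68, [[182.0, 238.0]])]
plain_block [([0.482, 0.414, 0.027], 0.
[... 818 characters left out ...]
.0]]), ([0.406, -0.167, 0.025], 0.63, [[320.0, 167.0]]), ([0.462, -0.007, 0.016], 0.61, [[290.0, 195.0]])]
can [([0.403, 0.353, 0.05], 0.63, [[282.0, 274.0]])]
plain_block [([0.48, 0.429, 0.025], 0.8, [[239.0, 302.0]])]
{'t': 1.1, 'q': array([0.9933, 0.1041, 0.0973, 1.5639, 0.    , 1.3531]), 'joint_velocities': array([-0.0015, -0.0018, -0.0022,  0.0001, -0.0004, -0.0006]), 'joint_torque': array([  0.003 , -55.6771,  50.3771,   0.0007,  -0.0001,   0.    ]), 'ee_pos': array([0.2112, 0.5616, 0.2313]), 'tcp_rot': array([0.1789, 0.9839, 0.    , 0.    ]), 'force': array([0.2099, 0.0686, 0.4933]), 'torque': array([ 0.0345,  0.015 , -0.0163]), 'gripper_force': 0.0, 'finger_gap': 0.08553447674476956}
```

```bash
python3 - <<'E'
import cv2
a=cv2.imread('pics/top0.png')[165:265,100:460]; cv2.imwrite('pics/t1.png',cv2.resize(a[:,:200],None,fx=4,fy=4,interpolation=3)); cv2.imwrite('pics/t2.png',cv2.resize(a[:,150:],None,fx=3.8,fy=3.8,interpolation=3))
b=cv2.imread('pics/side0.png')[215:345,190:330]; cv2.imwrite('pics/s1.png',cv2.resize(b,None,fx=4.5,fy=4.5,interpolation=3))
E
```

```text
(no output)
```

View pics/t1.png

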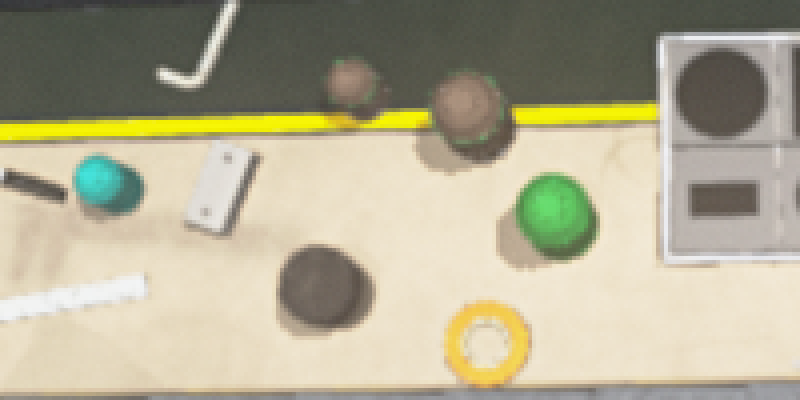

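View pics/t2.png

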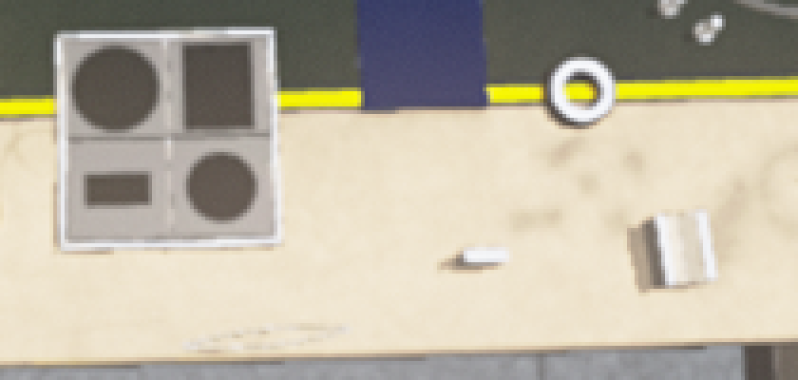

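View pics/s1.png

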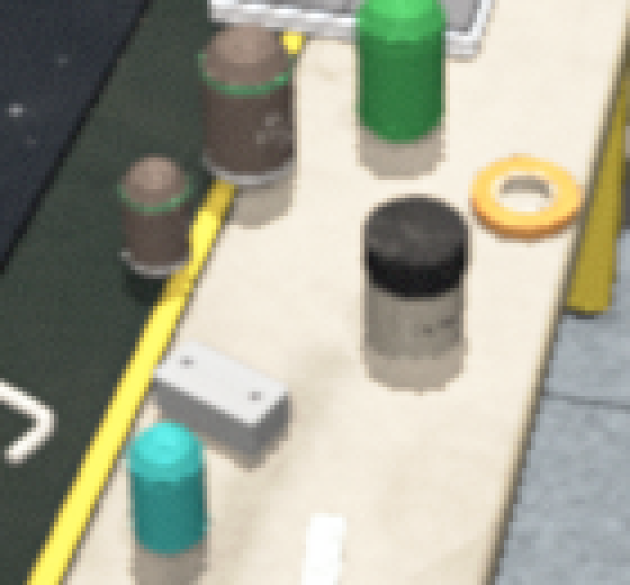

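View pics/side0.png

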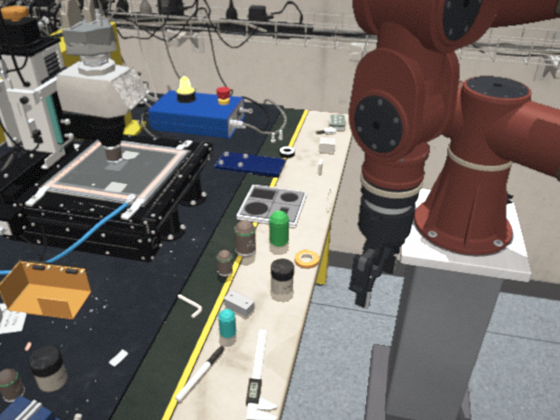

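Brown candidates in the top view are the small one at (188,185) and the large one at (217,192). The green one is at (239,219) and the turquoise one at (125,210). The small brown one fits the description, since it is neither green nor turquoise and is the smaller of the two browns. The crops confirm this. The can is at (180,237) and the plain block with dots is at (155,212). The tray's recesses are ring (280,188), vee (307,187), gauge (281,215) and objective (308,214). The white ring is at (403,189), the vee block at (428,231) and the gauge block at (377,232).

Next I'll measure them accurately.

```bash
cat > m.py <<'E'
from h import *
np.set_printoptions(precision=4,suppress=True)
im=cv2.imread('pics/top0.png'); g=cv2.cvtColor(im,6); hsv=cv2.cvtColor(im,40)
# recesses
for nm,(u,v),r in[('ring',(280,188),17),('vee',(307,187),17),('gauge',(281,215),13),('obj',(308,214),14)]:
    m=np.zeros_like(g); m[v-r:v+r,u-r:u+r]=(g[v-r:v+r,u-r:u+r]<115)
    n,l,s,c=cv2.connectedComponentsWithStats(m); k=l[v,u]; 
    print(nm,c[k],s[k],px2w('top',c[k],.014)[0,:2])
# tops
for nm,(u,v),r,z,th in[('ringm',(403,189),12,.016,190),('vee',(428,231),13,.034,185),('gauge',(378,232),9,.035,225)]:
    big=cv2.resize(g[v-r:v+r,u-r:u+r],None,fx=4,fy=4,interpolation=2); 
    print(nm); 
    if nm!='ringm': print(g[v-r:v+r,u-r:u+r])
sc=[]
for n,(u,v) in [('top',(428,231)),('top',(378,232)),('top',(403,189)),('side',(327,146)),('side',(320,167)),('side',(288,153))]:
    a=cv2.imread(f'pics/{n}0.png')[v-14:v+14,u-14:u+14]; sc.append(cv2.resize(a,(260,260),interpolation=0))
cv2.imwrite('pics/c1.png',np.vstack([np.hstack(sc[:3]),np.hstack(sc[3:])]))
E
python3 m.py | head -8
```

```text
ring [279.8824 187.688 ] [269 177  23  22 391] [0.5379 0.074 ]
vee [306.759  187.1077] [298 176  19  23 390] [0.5374 0.0002]
gauge [280.3065 214.3871] [273 211  16   8 124] [0.4634 0.0747]
obj [307.8305 213.7246] [299 206  18  17 236] [0.4632 0.    ]
ringm
vee
[[225 225 227 227 228 228 228 229 229 230 230 230 229 229 230 229 228 227
  227 225 224 225 223 220 217 214]
```

View pics/c1.png

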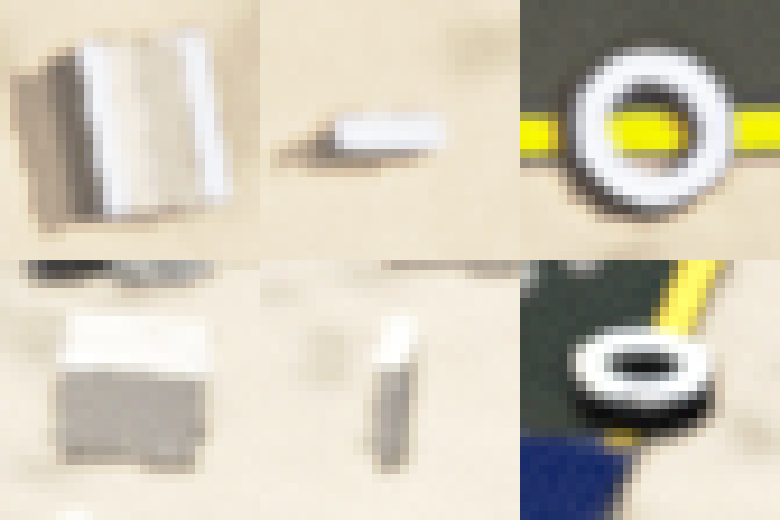

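The recesses give a tray yaw of about 0. The crops also show the vee block's groove and top face, the gauge block's top face, and the white ring face. I'll turn the corner pixels into poses and check them by overlaying on both cameras.

```bash
cat > m2.py <<'E'
from h import *
from scipy.optimize import least_squares
np.set_printoptions(precision=4,suppress=True)
s=260/28
def cr(u,v,pts): return np.array(pts)/s+[u-14,v-14]-.5
V=px2w('top',cr(428,231,[(80,45),(200,32),(232,203),(105,216)]),.034); print('vee',V.mean(0)[:2],V[:,:2].tolist())
e=V[0]-V[3]+V[1]-V[2]; vy=np.degrees(np.arctan2(e[1],e[0])); print('yaw x',vy)
G=px2w('top',cr(378,232,[(75,115),(185,113),(185,148),(75,152)]),.035); e=G[0]-G[1]+G[3]-G[2]; gy=np.degrees(np.arctan2(e[1],e[0]))-90; print('gauge',G.mean(0)[:2],'yaw',gy)
R=px2w('top',cr(403,189,[(132,126)]),.016)[0]; print('ring',R[:2])
R2=px2w('side',cr(288,153,[(124,107)]),.016)[0]; print('ring side',R2[:2])
# objective: extents
t=np.linspace(0,2*np.pi,60)
def cyl(x,y,r,h): return np.vstack([np.c_[x+rr*np.cos(t),y+rr*np.sin(t),0*t+z] for rr,z in[(r,0),(r,h*.72),(r*.7,h*.93),(r*.2,h)]])
def res(p):
    a=w2px('side',cyl(*p,.0175,.061)); b=w2px('top',cyl(*p,.0175,.061))
    return [a[:,0].min()-(190+120/4.5-.5),a[:,0].max()-(190+191/4.5-.5),a[:,1].min()-(215+154/4.5-.5),a[:,1].max()-(215+276/4.5-.5),
      b[:,0].min()-(100+325/4-.5),b[:,1].min()-(165+57/4-.5)]
o=least_squares(res,[.538,.325]); print('obj',o.x,o.fun)
out=[]
def box(c,y,dx,dy,h):
    y=np.radians(y);R=np.array([[np.cos(y),-np.sin(y)],[np.sin(y),np.cos(y)]]);q=np.array([[1,1],[1,-1],[-1,-1],[-1,1]])*[dx/2,dy/2]@R.T+c
    return np.vstack([np.c_[q,[0]*4],np.c_[q,[h]*4]])
for n in('top','side'):
    im=cv2.imread(f'pics/{n}0.png'); row=[]
    for c,pts in[(V.mean(0),box(V.mean(0)[:2],vy,.05,.036,.034)),(G.mean(0),box(G.mean(0)[:2],gy,.009,.03,.035)),(R,np.vstack([np.c_[R[0]+.025*np.cos(t),R[1]+.025*np.sin(t),0*t+z] for z in(0,.016)])),(np.r_[o.x,.03],cyl(*o.x,.0175,.061))]:
        k=np.array(w2px(n,c)[0],int); a=cv2.resize(im[k[1]-16:k[1]+16,k[0]-16:k[0]+16],(200,200),interpolation=0)
        q=((w2px(n,pts)-k+16.5)*200/32).astype(int)
        if len(pts)==8:
            cv2.polylines(a,[q[:4]],1,(255,0,0));cv2.polylines(a,[q[4:]],1,(0,0,255))
        else: cv2.polylines(a,[q[i:i+60] for i in range(0,len(q),60)],1,(0,0,255))
        row.append(a)
    out.append(np.hstack(row))
cv2.imwrite('pics/ov.png',np.vstack(out))
E
python3 m2.py
```

```text
vee [ 0.4067 -0.3244] [[0.4301867876949208, -0.3044618858476684], [0.43290587452593204, -0.34028782345365294], [0.38304294110157283, -0.34520996866550535], [0.3805531650555966, -0.3075651372115748]]
yaw x 4.611496516058036
gauge [ 0.4059 -0.1816] yaw -0.1749205309859434
ring [ 0.5271 -0.2644]
ring side [ 0.5278 -0.2622]
obj [0.5466 0.3208] [-0.3517  0.3703  0.553   1.1113  1.2966 -0.2989]
```

View pics/ov.png

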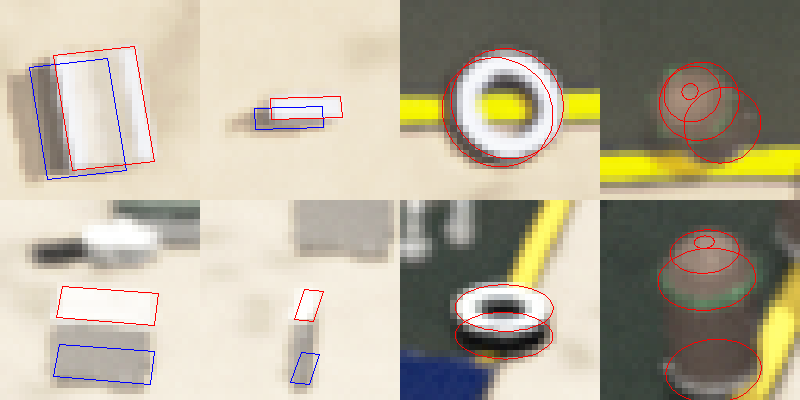

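The projected outlines match in both views. I'm adding a helper that converts a world target into tool-axis moves, then starting with the objective.

```bash
cat > go.py <<'E'
import sys
from h import *
from scipy.spatial.transform import Rotation as Ro
def go(x,y,z,ang):
    s=ctrl.observe(); R=Ro.from_quat(s['tcp_rot']); M=R.as_matrix()
    d=M.T@(np.array([x,y,z])-s['ee_pos'])
    a=np.radians(ang); Y=np.array([np.cos(a),np.sin(a),0]); Z=np.array([0,0,-1.]); T=Ro.from_matrix(np.c_[np.cross(Y,Z),Y,Z])
    rv=(R.inv()*T).as_rotvec(degrees=True)
    print('t',round(s['t'],1),'d',d.round(4),'a',rv.round(2),'ang now',np.degrees(np.arctan2(M[1,1],M[0,1])).round(1),'pos',s['ee_pos'].round(4),'gap',round(s['finger_gap'],4),'F',s['force'].round(1),'q6',s['q'][5].round(2))
if __name__=='__main__': go(*map(float,sys.argv[1:]))
E
python3 go.py .546 .321 .15 157
```

```text
t 1.1 d [-0.398  -0.1073  0.0813] a [  0.     0.   -87.62] ang now 69.4 pos [0.2112 0.5616 0.2313] gap 0.0855 F [0.2 0.1 0.5] q6 1.35
```

Call:
carry_out(motion=[{"dx": -0.398,"dy": -0.107,"dz": 0.081,"az": -29,"jaw": 0.065},{"dx": -0.398,"dy": -0.107,"dz": 0.081,"az": -29,"jaw": 0.065},{"dx": -0.398,"dy": -0.107,"dz": 0.081,"az": -29,"jaw": 0.065},{"dx": -0.398,"dy": -0.107,"dz": 0.081,"az": -58,"jaw": 0.065},{"dx": -0.398,"dy": -0.107,"dz": 0.081,"az": -58,"jaw": 0.065},{"dx": -0.398,"dy": -0.107,"dz": 0.081,"az": -58,"jaw": 0.065},{"dx": -0.398,"dy": -0.107,"dz": 0.081,"az": -88,"jaw": 0.065},{"dx": -0.398,"dy": -0.107,"dz": 0.081,"az": -88,"jaw": 0.065},{"dx": -0.398,"dy": -0.107,"dz": 0.081,"az": -88,"jaw": 0.065},{"dx": -0.398,"dy": -0.107,"dz": 0.081,"az": -88,"jaw": 0.065},{"dx": -0.398,"dy": -0.107,"dz": 0.081,"az": -88,"jaw": 0.065},{"dx": -0.398,"dy": -0.107,"dz": 0.081,"az": -88,"jaw": 0.065},{"dx": -0.398,"dy": -0.107,"dz": 0.081,"az": -88,"jaw": 0.065},{"dx": -0.398,"dy": -0.107,"dz": 0.081,"az": -88,"jaw": 0.065}])

```text
schema error: expected keys dx, dy, dz, ax, ay, az, jaw
```

```bash
python3 go.py .546 .321 .015 157; python3 -c "
from h import *
a=snap('side','pics/s2a.png');b=snap('top','pics/t2a.png')
A=cv2.resize(a[190:300,170:300],(390,330));B=cv2.resize(b[150:260,120:250],(390,330));cv2.imwrite('pics/v2.png',np.hstack([A,B])[:,:,::-1])"
```

```text
t 1.1 d [-0.398  -0.1073  0.2163] a [  0.     0.   -87.62] ang now 69.4 pos [0.2112 0.5616 0.2313] gap 0.0855 F [0.2 0.1 0.5] q6 1.35
```

View pics/v2.png

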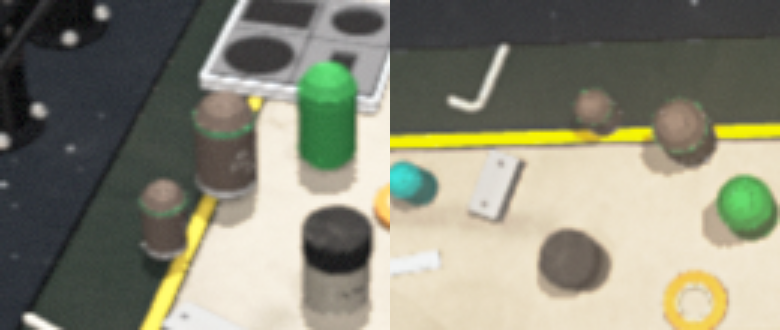

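All the keys are required, so that call was refused and nothing moved. The picture shows the scene unchanged.

Call:
carry_out(motion=[{"dx": -0.398,"dy": -0.107,"dz": 0.081,"ax": 0,"ay": 0,"az": -29,"jaw": 0.065},{"dx": -0.398,"dy": -0.107,"dz": 0.081,"ax": 0,"ay": 0,"az": -29,"jaw": 0.065},{"dx": -0.398,"dy": -0.107,"dz": 0.081,"ax": 0,"ay": 0,"az": -29,"jaw": 0.065},{"dx": -0.398,"dy": -0.107,"dz": 0.081,"ax": 0,"ay": 0,"az": -58,"jaw": 0.065},{"dx": -0.398,"dy": -0.107,"dz": 0.081,"ax": 0,"ay": 0,"az": -58,"jaw": 0.065},{"dx": -0.398,"dy": -0.107,"dz": 0.081,"ax": 0,"ay": 0,"az": -58,"jaw": 0.065},{"dx": -0.398,"dy": -0.107,"dz": 0.081,"ax": 0,"ay": 0,"az": -88,"jaw": 0.065},{"dx": -0.398,"dy": -0.107,"dz": 0.081,"ax": 0,"ay": 0,"az": -88,"jaw": 0.065},{"dx": -0.398,"dy": -0.107,"dz": 0.081,"ax": 0,"ay": 0,"az": -88,"jaw": 0.065},{"dx": -0.398,"dy": -0.107,"dz": 0.081,"ax": 0,"ay": 0,"az": -88,"jaw": 0.065},{"dx": -0.398,"dy": -0.107,"dz": 0.081,"ax": 0,"ay": 0,"az": -88,"jaw": 0.065},{"dx": -0.398,"dy": -0.107,"dz": 0.081,"ax": 0,"ay": 0,"az": -88,"jaw": 0.065},{"dx": -0.398,"dy": -0.107,"dz": 0.081,"ax": 0,"ay": 0,"az": -88,"jaw": 0.065},{"dx": -0.398,"dy": -0.107,"dz": 0.081,"ax": 0,"ay": 0,"az": -88,"jaw": 0.065}])

```text
t: 2.6
ee_pos: [0.546, 0.3216, 0.1505]
tcp_rot: [-0.554, 0.833, -0.0, 0.0]
force: [-0.7, -0.0, 0.4]
finger_gap: 0.0648
gripper_force: 0.0
```

```bash
python3 go.py .546 .321 .015 157; python3 -c "
from h import *
a=snap('side','pics/s3a.png');b=snap('top','pics/t3a.png')
A=cv2.resize(a[190:300,170:300],(390,330));B=cv2.resize(b[150:260,120:250],(390,330));cv2.imwrite('pics/v3.png',np.hstack([A,B])[:,:,::-1])"
```

```text
t 2.6 d [ 0.0006 -0.0002  0.1355] a [-0.01  0.01  0.28] ang now 157.3 pos [0.546  0.3216 0.1505] gap 0.0648 F [-0.7 -0.   0.4] q6 -0.85
```

View pics/v3.png

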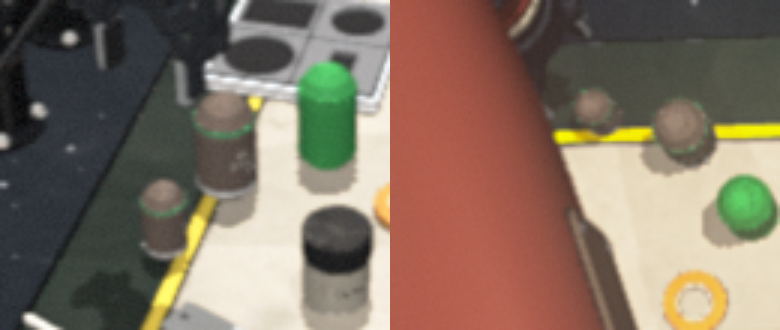

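The arm hangs above the small brown objective, with fingertips at crop (105,60) and (182,95), and the surroundings are clear. I'm descending, gripping and lifting.

Call:
carry_out(motion=[{"dx": 0,"dy": 0,"dz": 0.03,"ax": 0,"ay": 0,"az": 0,"jaw": 0.065},{"dx": 0,"dy": 0,"dz": 0.06,"ax": 0,"ay": 0,"az": 0,"jaw": 0.065},{"dx": 0,"dy": 0,"dz": 0.085,"ax": 0,"ay": 0,"az": 0,"jaw": 0.065},{"dx": 0,"dy": 0,"dz": 0.105,"ax": 0,"ay": 0,"az": 0,"jaw": 0.065},{"dx": 0,"dy": 0,"dz": 0.12,"ax": 0,"ay": 0,"az": 0,"jaw": 0.065},{"dx": 0,"dy": 0,"dz": 0.135,"ax": 0,"ay": 0,"az": 0,"jaw": 0.065},{"dx": 0,"dy": 0,"dz": 0.135,"ax": 0,"ay": 0,"az": 0,"jaw": 0.05},{"dx": 0,"dy": 0,"dz": 0.135,"ax": 0,"ay": 0,"az": 0,"jaw": 0.045},{"dx": 0,"dy": 0,"dz": 0.135,"ax": 0,"ay": 0,"az": 0,"jaw": 0.04},{"dx": 0,"dy": 0,"dz": 0.135,"ax": 0,"ay": 0,"az": 0,"jaw": 0.035},{"dx": 0,"dy": 0,"dz": 0.135,"ax": 0,"ay": 0,"az": 0,"jaw": 0.025},{"dx": 0,"dy": 0,"dz": 0.135,"ax": 0,"ay": 0,"az": 0,"jaw": 0.02},{"dx": 0,"dy": 0,"dz": 0.135,"ax": 0,"ay": 0,"az": 0,"jaw": 0.02},{"dx": 0,"dy": 0,"dz": 0.125,"ax": 0,"ay": 0,"az": 0,"jaw": 0.02},{"dx": 0,"dy": 0,"dz": 0.1,"ax": 0,"ay": 0,"az": 0,"jaw": 0.02},{"dx": 0,"dy": 0,"dz": 0.07,"ax": 0,"ay": 0,"az": 0,"jaw": 0.02},{"dx": 0,"dy": 0,"dz": 0.03,"ax": 0,"ay": 0,"az": 0,"jaw": 0.02},{"dx": 0,"dy": 0,"dz": 0,"ax": 0,"ay": 0,"az": 0,"jaw": 0.02},{"dx": 0,"dy": 0,"dz": 0,"ax": 0,"ay": 0,"az": 0,"jaw": 0.02}])

```text
t: 4.6
ee_pos: [0.5488, 0.3221, 0.1566]
tcp_rot: [-0.555, 0.832, -0.001, 0.004]
force: [0.5, 0.6, -1.7]
finger_gap: 0.032
gripper_force: 60.1
```

```bash
python3 go.py .463 0 .15 157
```

```text
t 4.6 d [ 0.3304 -0.0446  0.005 ] a [-0.38  0.32  0.38] ang now 157.4 pos [0.5488 0.3221 0.1566] gap 0.032 F [ 0.5  0.6 -1.7] q6 -0.85
```

Call:
carry_out(motion=[{"dx": 0.03,"dy": -0.005,"dz": 0,"ax": 0,"ay": 0,"az": 0,"jaw": 0.02},{"dx": 0.07,"dy": -0.01,"dz": 0,"ax": 0,"ay": 0,"az": 0,"jaw": 0.02},{"dx": 0.11,"dy": -0.016,"dz": 0,"ax": 0,"ay": 0,"az": 0,"jaw": 0.02},{"dx": 0.15,"dy": -0.022,"dz": 0,"ax": 0,"ay": 0,"az": 0,"jaw": 0.02},{"dx": 0.19,"dy": -0.028,"dz": 0,"ax": 0,"ay": 0,"az": 0,"jaw": 0.02},{"dx": 0.23,"dy": -0.034,"dz": 0,"ax": 0,"ay": 0,"az": 0,"jaw": 0.02},{"dx": 0.27,"dy": -0.04,"dz": 0,"ax": 0,"ay": 0,"az": 0,"jaw": 0.02},{"dx": 0.3,"dy": -0.045,"dz": 0,"ax": 0,"ay": 0,"az": 0,"jaw": 0.02},{"dx": 0.32,"dy": -0.048,"dz": 0,"ax": 0,"ay": 0,"az": 0,"jaw": 0.02},{"dx": 0.328,"dy": -0.049,"dz": 0,"ax": 0,"ay": 0,"az": 0,"jaw": 0.02},{"dx": 0.328,"dy": -0.049,"dz": 0,"ax": 0,"ay": 0,"az": 0,"jaw": 0.02},{"dx": 0.328,"dy": -0.049,"dz": 0,"ax": 0,"ay": 0,"az": 0,"jaw": 0.02},{"dx": 0.328,"dy": -0.049,"dz": 0,"ax": 0,"ay": 0,"az": 0,"jaw": 0.02},{"dx": 0.328,"dy": -0.049,"dz": 0,"ax": 0,"ay": 0,"az": 0,"jaw": 0.02}])

```text
t: 6.0
ee_pos: [0.4653, 0.0005, 0.1502]
tcp_rot: [-0.555, 0.832, 0.0, 0.0]
force: [-0.1, 0.2, -3.0]
finger_gap: 0.032
gripper_force: 60.3
```

```bash
python3 go.py .463 0 .025 157;python3 -c "
from h import *
a=snap('side','pics/s4a.png')
cv2.imwrite('pics/v4.png',cv2.resize(a[120:240,210:340],(650,600))[:,:,::-1])"
```

```text
t 6.0 d [0.0014 0.0019 0.1252] a [0.01 0.01 0.47] ang now 157.5 pos [0.4653 0.0005 0.1502] gap 0.032 F [-0.1  0.2 -3. ] q6 -1.46
```

View pics/v4.png

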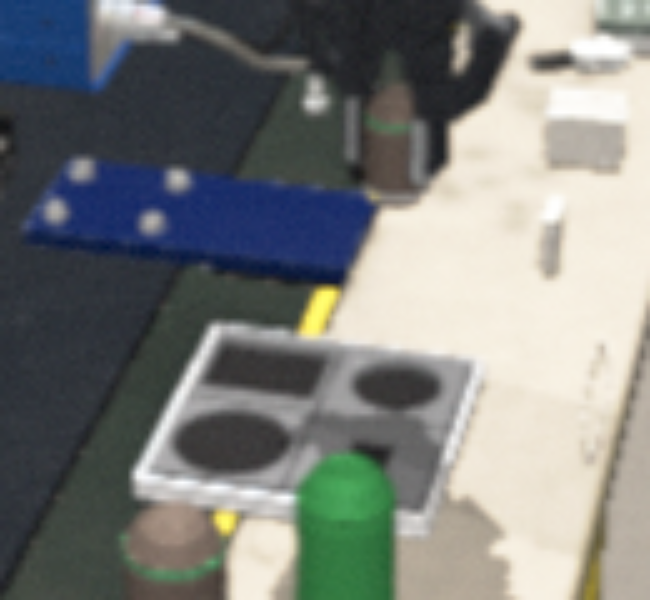

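The objective hangs upright in the fingers above the tray, so I'm lowering it into the small round recess.

Call:
carry_out(motion=[{"dx": 0.001,"dy": 0.002,"dz": 0.03,"ax": 0,"ay": 0,"az": 0,"jaw": 0.02},{"dx": 0.001,"dy": 0.002,"dz": 0.06,"ax": 0,"ay": 0,"az": 0,"jaw": 0.02},{"dx": 0.001,"dy": 0.002,"dz": 0.09,"ax": 0,"ay": 0,"az": 0,"jaw": 0.02},{"dx": 0.001,"dy": 0.002,"dz": 0.105,"ax": 0,"ay": 0,"az": 0,"jaw": 0.02},{"dx": 0.001,"dy": 0.002,"dz": 0.115,"ax": 0,"ay": 0,"az": 0,"jaw": 0.02},{"dx": 0.001,"dy": 0.002,"dz": 0.121,"ax": 0,"ay": 0,"az": 0,"jaw": 0.02},{"dx": 0.001,"dy": 0.002,"dz": 0.125,"ax": 0,"ay": 0,"az": 0,"jaw": 0.02},{"dx": 0.001,"dy": 0.002,"dz": 0.125,"ax": 0,"ay": 0,"az": 0,"jaw": 0.02},{"dx": 0.001,"dy": 0.002,"dz": 0.125,"ax": 0,"ay": 0,"az": 0,"jaw": 0.02}])

```text
t: 6.95
ee_pos: [0.4636, -0.0006, 0.0261]
tcp_rot: [-0.555, 0.832, -0.0, 0.0]
force: [-0.3, -0.0, -3.0]
finger_gap: 0.0324
gripper_force: 60.4
```

Call:
carry_out(motion=[{"dx": 0,"dy": 0,"dz": 0,"ax": 0,"ay": 0,"az": 0,"jaw": 0.036},{"dx": 0,"dy": 0,"dz": 0,"ax": 0,"ay": 0,"az": 0,"jaw": 0.04},{"dx": 0,"dy": 0,"dz": 0,"ax": 0,"ay": 0,"az": 0,"jaw": 0.045},{"dx": 0,"dy": 0,"dz": 0,"ax": 0,"ay": 0,"az": 0,"jaw": 0.055},{"dx": 0,"dy": 0,"dz": 0,"ax": 0,"ay": 0,"az": 0,"jaw": 0.055},{"dx": 0,"dy": 0,"dz": -0.02,"ax": 0,"ay": 0,"az": 0,"jaw": 0.055},{"dx": 0,"dy": 0,"dz": -0.05,"ax": 0,"ay": 0,"az": 0,"jaw": 0.055},{"dx": 0,"dy": 0,"dz": -0.09,"ax": 0,"ay": 0,"az": 0,"jaw": 0.055},{"dx": 0,"dy": 0,"dz": -0.125,"ax": 0,"ay": 0,"az": 0,"jaw": 0.055},{"dx": 0,"dy": 0,"dz": -0.125,"ax": 0,"ay": 0,"az": 0,"jaw": 0.055},{"dx": 0,"dy": 0,"dz": -0.125,"ax": 0,"ay": 0,"az": 0,"jaw": 0.055},{"dx": 0,"dy": 0,"dz": -0.125,"ax": 0,"ay": 0,"az": 0,"jaw": 0.055}])

```text
t: 8.15
ee_pos: [0.4624, -0.0003, 0.149]
tcp_rot: [-0.555, 0.832, 0.001, -0.001]
force: [-0.7, 1.2, -1.0]
finger_gap: 0.0551
gripper_force: 0.0
```

```bash
python3 go.py .406 -.1815 .10 180; python3 -c "
from h import *
print(w2px('side',[[.463,0,.009],[.463,0,.07]]))
for r in cams.look_for('side','objective') if cams.read_camera('side') is not None else []: print(r)"
```

```text
t 8.2 d [ 0.1889 -0.0178  0.049 ] a [ 1.000e-01  1.000e-02 -2.262e+01] ang now 157.4 pos [ 4.624e-01 -3.000e-04  1.490e-01] gap 0.0551 F [-0.7  1.2 -1. ] q6 -1.46
[[289.45054108 198.57015406]
 [289.82948157 179.67797209]]
{'point': [0.4457, 0.2001, 0.0557], 'p': 0.91}
{'point': [0.5131, 0.2552, 0.0584], 'p': 0.85}
{'point': [0.4603, 0.0134, 0.048], 'p': 0.73}
{'point': [0.4814, 0.501, 0.0483], 'p': 0.73}
```

Call:
carry_out(motion=[{"dx": 0.04,"dy": -0.004,"dz": 0,"ax": 0,"ay": 0,"az": -6,"jaw": 0.03},{"dx": 0.08,"dy": -0.008,"dz": 0,"ax": 0,"ay": 0,"az": -12,"jaw": 0.03},{"dx": 0.12,"dy": -0.012,"dz": 0.01,"ax": 0,"ay": 0,"az": -18,"jaw": 0.03},{"dx": 0.16,"dy": -0.016,"dz": 0.03,"ax": 0,"ay": 0,"az": -22.6,"jaw": 0.03},{"dx": 0.18,"dy": -0.018,"dz": 0.05,"ax": 0,"ay": 0,"az": -22.6,"jaw": 0.03},{"dx": 0.189,"dy": -0.018,"dz": 0.05,"ax": 0,"ay": 0,"az": -22.6,"jaw": 0.03},{"dx": 0.189,"dy": -0.018,"dz": 0.05,"ax": 0,"ay": 0,"az": -22.6,"jaw": 0.03},{"dx": 0.189,"dy": -0.018,"dz": 0.05,"ax": 0,"ay": 0,"az": -22.6,"jaw": 0.03},{"dx": 0.189,"dy": -0.018,"dz": 0.05,"ax": 0,"ay": 0,"az": -22.6,"jaw": 0.03}])

```text
t: 9.15
ee_pos: [0.4077, -0.1812, 0.1012]
tcp_rot: [0.708, -0.707, 0.001, -0.0]
force: [0.4, 0.6, -0.1]
finger_gap: 0.0297
gripper_force: 0.0
```

```bash
python3 go.py .406 -.1815 .011 180
```

```text
t 9.2 d [0.0003 0.0018 0.0902] a [-0.06 -0.03  0.06] ang now -179.9 pos [ 0.4077 -0.1812  0.1012] gap 0.0297 F [ 0.4  0.6 -0.1] q6 -2.29
```

Call:
carry_out(motion=[{"dx": 0,"dy": 0.001,"dz": 0.03,"ax": 0,"ay": 0,"az": 0,"jaw": 0.03},{"dx": 0,"dy": 0.001,"dz": 0.055,"ax": 0,"ay": 0,"az": 0,"jaw": 0.03},{"dx": 0,"dy": 0.001,"dz": 0.075,"ax": 0,"ay": 0,"az": 0,"jaw": 0.03},{"dx": 0,"dy": 0.001,"dz": 0.089,"ax": 0,"ay": 0,"az": 0,"jaw": 0.03},{"dx": 0,"dy": 0.001,"dz": 0.089,"ax": 0,"ay": 0,"az": 0,"jaw": 0.025},{"dx": 0,"dy": 0.001,"dz": 0.089,"ax": 0,"ay": 0,"az": 0,"jaw": 0.02},{"dx": 0,"dy": 0.001,"dz": 0.089,"ax": 0,"ay": 0,"az": 0,"jaw": 0.015},{"dx": 0,"dy": 0.001,"dz": 0.089,"ax": 0,"ay": 0,"az": 0,"jaw": 0.01},{"dx": 0,"dy": 0.001,"dz": 0.089,"ax": 0,"ay": 0,"az": 0,"jaw": 0.003},{"dx": 0,"dy": 0.001,"dz": 0.089,"ax": 0,"ay": 0,"az": 0,"jaw": 0.0},{"dx": 0,"dy": 0.001,"dz": 0.089,"ax": 0,"ay": 0,"az": 0,"jaw": 0.0},{"dx": 0,"dy": 0.001,"dz": 0.089,"ax": 0,"ay": 0,"az": 0,"jaw": 0.0}])

```text
t: 10.35
ee_pos: [0.4066, -0.1824, 0.0125]
tcp_rot: [-0.707, 0.707, -0.001, 0.0]
force: [-0.2, 1.4, 7.4]
finger_gap: 0.0079
gripper_force: 60.3
```

Call:
carry_out(motion=[{"dx": 0,"dy": 0,"dz": -0.015,"ax": 0,"ay": 0,"az": 0,"jaw": 0.0},{"dx": 0,"dy": 0,"dz": -0.04,"ax": 0,"ay": 0,"az": 0,"jaw": 0.0},{"dx": 0,"dy": 0,"dz": -0.08,"ax": 0,"ay": 0,"az": 0,"jaw": 0.0},{"dx": 0,"dy": 0,"dz": -0.11,"ax": 0,"ay": 0,"az": 0,"jaw": 0.0},{"dx": 0,"dy": 0,"dz": -0.12,"ax": 0,"ay": 0,"az": 0,"jaw": 0.0},{"dx": 0,"dy": 0,"dz": -0.12,"ax": 0,"ay": 0,"az": 0,"jaw": 0.0},{"dx": 0,"dy": 0,"dz": -0.12,"ax": 0,"ay": 0,"az": 0,"jaw": 0.0},{"dx": 0,"dy": 0,"dz": -0.12,"ax": 0,"ay": 0,"az": 0,"jaw": 0.0}])

```text
t: 11.15
ee_pos: [0.4052, -0.1812, 0.1295]
tcp_rot: [-0.707, 0.707, 0.001, -0.0]
force: [-0.4, -0.9, -0.6]
finger_gap: 0.008
gripper_force: 59.3
```

```bash
python3 go.py .463 .0745 .13 180;python3 -c "
from h import *
a=snap('side','pics/s5a.png');b=snap('top','pics/t5a.png')
print(w2px('side',ctrl.observe()['ee_pos']))
cv2.imwrite('pics/v5.png',np.hstack([cv2.resize(a[110:230,240:340],(400,480)),cv2.resize(b[160:260,260:350],(400,444)).copy()[:480] if 0 else cv2.resize(b[160:260,260:350],(400,480))])[:,:,::-1])"
```

```text
t 11.2 d [-2.557e-01 -5.770e-02 -1.000e-04] a [ 0.11  0.1  -0.02] ang now 180.0 pos [ 0.4052 -0.1812  0.1295] gap 0.008 F [-0.4 -0.9 -0.6] q6 -2.29
[[322.79080032 132.67585767]]
```

View pics/v5.png

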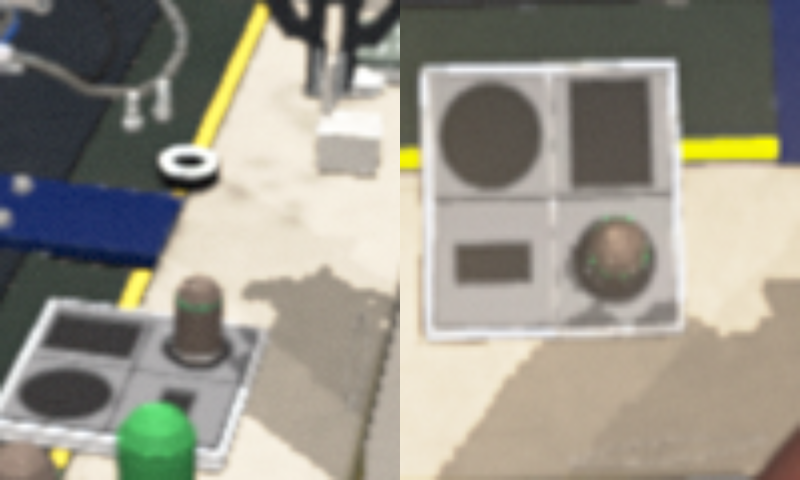

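The objective stands in its recess and the gauge block is held at side-crop (330,90). Next I'm moving it over the slot.

Call:
carry_out(motion=[{"dx": -0.03,"dy": -0.007,"dz": 0,"ax": 0,"ay": 0,"az": 0,"jaw": 0.0},{"dx": -0.07,"dy": -0.016,"dz": 0,"ax": 0,"ay": 0,"az": 0,"jaw": 0.0},{"dx": -0.115,"dy": -0.026,"dz": 0,"ax": 0,"ay": 0,"az": 0,"jaw": 0.0},{"dx": -0.16,"dy": -0.036,"dz": 0,"ax": 0,"ay": 0,"az": 0,"jaw": 0.0},{"dx": -0.2,"dy": -0.046,"dz": 0,"ax": 0,"ay": 0,"az": 0,"jaw": 0.0},{"dx": -0.235,"dy": -0.053,"dz": 0,"ax": 0,"ay": 0,"az": 0,"jaw": 0.0},{"dx": -0.25,"dy": -0.058,"dz": 0,"ax": 0,"ay": 0,"az": 0,"jaw": 0.0},{"dx": -0.256,"dy": -0.058,"dz": 0,"ax": 0,"ay": 0,"az": 0,"jaw": 0.0},{"dx": -0.256,"dy": -0.058,"dz": 0,"ax": 0,"ay": 0,"az": 0,"jaw": 0.0},{"dx": -0.256,"dy": -0.058,"dz": 0,"ax": 0,"ay": 0,"az": 0,"jaw": 0.0},{"dx": -0.256,"dy": -0.058,"dz": 0,"ax": 0,"ay": 0,"az": 0,"jaw": 0.0}])

```text
t: 12.35
ee_pos: [0.4639, 0.0732, 0.1312]
tcp_rot: [-0.707, 0.708, 0.0, -0.0]
force: [-1.4, -0.5, -0.6]
finger_gap: 0.0078
gripper_force: 59.3
```

```bash
python3 go.py .463 .0745 .021 180
```

```text
t 12.3 d [-0.0013  0.0009  0.1102] a [ 0.  -0.  -0.1] ang now 179.9 pos [0.4639 0.0732 0.1312] gap 0.0078 F [-1.4 -0.5 -0.6] q6 -1.69
```

Call:
carry_out(motion=[{"dx": -0.001,"dy": 0.001,"dz": 0.03,"ax": 0,"ay": 0,"az": 0,"jaw": 0.0},{"dx": -0.001,"dy": 0.001,"dz": 0.06,"ax": 0,"ay": 0,"az": 0,"jaw": 0.0},{"dx": -0.001,"dy": 0.001,"dz": 0.08,"ax": 0,"ay": 0,"az": 0,"jaw": 0.0},{"dx": -0.001,"dy": 0.001,"dz": 0.095,"ax": 0,"ay": 0,"az": 0,"jaw": 0.0},{"dx": -0.001,"dy": 0.001,"dz": 0.104,"ax": 0,"ay": 0,"az": 0,"jaw": 0.0},{"dx": -0.001,"dy": 0.001,"dz": 0.109,"ax": 0,"ay": 0,"az": 0,"jaw": 0.0},{"dx": -0.001,"dy": 0.001,"dz": 0.109,"ax": 0,"ay": 0,"az": 0,"jaw": 0.0},{"dx": -0.001,"dy": 0.001,"dz": 0.109,"ax": 0,"ay": 0,"az": 0,"jaw": 0.0}])

```text
t: 13.15
ee_pos: [0.4635, 0.0749, 0.0231]
tcp_rot: [-0.707, 0.707, -0.0, 0.0]
force: [0.9, -1.2, -0.4]
finger_gap: 0.0079
gripper_force: 59.4
```

Call:
carry_out(motion=[{"dx": 0,"dy": 0,"dz": 0,"ax": 0,"ay": 0,"az": 0,"jaw": 0.01},{"dx": 0,"dy": 0,"dz": 0,"ax": 0,"ay": 0,"az": 0,"jaw": 0.015},{"dx": 0,"dy": 0,"dz": 0,"ax": 0,"ay": 0,"az": 0,"jaw": 0.02},{"dx": 0,"dy": 0,"dz": 0,"ax": 0,"ay": 0,"az": 0,"jaw": 0.03},{"dx": 0,"dy": 0,"dz": 0,"ax": 0,"ay": 0,"az": 0,"jaw": 0.03},{"dx": 0,"dy": 0,"dz": -0.02,"ax": 0,"ay": 0,"az": 0,"jaw": 0.03},{"dx": 0,"dy": 0,"dz": -0.05,"ax": 0,"ay": 0,"az": 0,"jaw": 0.03},{"dx": 0,"dy": 0,"dz": -0.09,"ax": 0,"ay": 0,"az": 0,"jaw": 0.03},{"dx": 0,"dy": 0,"dz": -0.12,"ax": 0,"ay": 0,"az": 0,"jaw": 0.03},{"dx": 0,"dy": 0,"dz": -0.12,"ax": 0,"ay": 0,"az": 0,"jaw": 0.03},{"dx": 0,"dy": 0,"dz": -0.12,"ax": 0,"ay": 0,"az": 0,"jaw": 0.03},{"dx": 0,"dy": 0,"dz": -0.12,"ax": 0,"ay": 0,"az": 0,"jaw": 0.03}])

```text
t: 14.35
ee_pos: [0.4624, 0.0752, 0.1411]
tcp_rot: [-0.707, 0.707, 0.001, -0.0]
force: [0.1, 0.5, 0.1]
finger_gap: 0.0297
gripper_force: 0.0
```

```bash
python3 go.py .4065 -.324 .13 94.6
```

```text
t 14.3 d [0.3993 0.0557 0.0111] a [ 9.000e-02 -6.000e-02  8.538e+01] ang now 180.0 pos [0.4624 0.0752 0.1411] gap 0.0297 F [0.1 0.5 0.1] q6 -1.69
```

Call:
carry_out(motion=[{"dx": 0.04,"dy": 0.006,"dz": 0,"ax": 0,"ay": 0,"az": 8,"jaw": 0.055},{"dx": 0.08,"dy": 0.012,"dz": 0,"ax": 0,"ay": 0,"az": 16,"jaw": 0.055},{"dx": 0.12,"dy": 0.018,"dz": 0,"ax": 0,"ay": 0,"az": 24,"jaw": 0.055},{"dx": 0.16,"dy": 0.024,"dz": 0,"ax": 0,"ay": 0,"az": 32,"jaw": 0.055},{"dx": 0.2,"dy": 0.03,"dz": 0,"ax": 0,"ay": 0,"az": 40,"jaw": 0.055},{"dx": 0.24,"dy": 0.036,"dz": 0,"ax": 0,"ay": 0,"az": 48,"jaw": 0.055},{"dx": 0.28,"dy": 0.04,"dz": 0,"ax": 0,"ay": 0,"az": 56,"jaw": 0.055},{"dx": 0.32,"dy": 0.046,"dz": 0,"ax": 0,"ay": 0,"az": 64,"jaw": 0.055},{"dx": 0.36,"dy": 0.05,"dz": 0.01,"ax": 0,"ay": 0,"az": 72,"jaw": 0.055},{"dx": 0.385,"dy": 0.054,"dz": 0.02,"ax": 0,"ay": 0,"az": 80,"jaw": 0.055},{"dx": 0.399,"dy": 0.056,"dz": 0.04,"ax": 0,"ay": 0,"az": 85.4,"jaw": 0.055},{"dx": 0.399,"dy": 0.056,"dz": 0.04,"ax": 0,"ay": 0,"az": 85.4,"jaw": 0.055},{"dx": 0.399,"dy": 0.056,"dz": 0.04,"ax": 0,"ay": 0,"az": 85.4,"jaw": 0.055},{"dx": 0.399,"dy": 0.056,"dz": 0.04,"ax": 0,"ay": 0,"az": 85.4,"jaw": 0.055},{"dx": 0.399,"dy": 0.056,"dz": 0.04,"ax": 0,"ay": 0,"az": 85.4,"jaw": 0.055}])

```text
t: 15.85
ee_pos: [0.4074, -0.3233, 0.1031]
tcp_rot: [-0.041, 0.999, -0.0, 0.0]
force: [-0.7, 0.2, -0.1]
finger_gap: 0.0548
gripper_force: 0.0
```

```bash
python3 go.py .4065 -.324 .011 94.6
```

```text
t 15.8 d [ 0.001  -0.0005  0.0921] a [-0.04  0.04  0.12] ang now 94.7 pos [ 0.4074 -0.3233  0.1031] gap 0.0548 F [-0.7  0.2 -0.1] q6 -1.01
```

Call:
carry_out(motion=[{"dx": 0.001,"dy": 0,"dz": 0.03,"ax": 0,"ay": 0,"az": 0,"jaw": 0.055},{"dx": 0.001,"dy": 0,"dz": 0.055,"ax": 0,"ay": 0,"az": 0,"jaw": 0.055},{"dx": 0.001,"dy": 0,"dz": 0.08,"ax": 0,"ay": 0,"az": 0,"jaw": 0.055},{"dx": 0.001,"dy": 0,"dz": 0.094,"ax": 0,"ay": 0,"az": 0,"jaw": 0.055},{"dx": 0.001,"dy": 0,"dz": 0.094,"ax": 0,"ay": 0,"az": 0,"jaw": 0.05},{"dx": 0.001,"dy": 0,"dz": 0.094,"ax": 0,"ay": 0,"az": 0,"jaw": 0.045},{"dx": 0.001,"dy": 0,"dz": 0.094,"ax": 0,"ay": 0,"az": 0,"jaw": 0.04},{"dx": 0.001,"dy": 0,"dz": 0.094,"ax": 0,"ay": 0,"az": 0,"jaw": 0.035},{"dx": 0.001,"dy": 0,"dz": 0.094,"ax": 0,"ay": 0,"az": 0,"jaw": 0.028},{"dx": 0.001,"dy": 0,"dz": 0.094,"ax": 0,"ay": 0,"az": 0,"jaw": 0.02},{"dx": 0.001,"dy": 0,"dz": 0.094,"ax": 0,"ay": 0,"az": 0,"jaw": 0.02},{"dx": 0.001,"dy": 0,"dz": 0.094,"ax": 0,"ay": 0,"az": 0,"jaw": 0.02}])

```text
t: 17.05
ee_pos: [0.4068, -0.3252, 0.0103]
tcp_rot: [-0.04, 0.999, -0.001, 0.001]
force: [-1.2, -0.5, 7.8]
finger_gap: 0.0349
gripper_force: 60.1
```

Call:
carry_out(motion=[{"dx": 0,"dy": 0,"dz": -0.01,"ax": 0,"ay": 0,"az": 0,"jaw": 0.02},{"dx": 0,"dy": 0,"dz": -0.03,"ax": 0,"ay": 0,"az": 0,"jaw": 0.02},{"dx": 0,"dy": 0,"dz": -0.06,"ax": 0,"ay": 0,"az": 0,"jaw": 0.02},{"dx": 0,"dy": 0,"dz": -0.1,"ax": 0,"ay": 0,"az": 0,"jaw": 0.02},{"dx": 0,"dy": 0,"dz": -0.125,"ax": 0,"ay": 0,"az": 0,"jaw": 0.02},{"dx": 0,"dy": 0,"dz": -0.125,"ax": 0,"ay": 0,"az": 0,"jaw": 0.02},{"dx": 0,"dy": 0,"dz": -0.125,"ax": 0,"ay": 0,"az": 0,"jaw": 0.02},{"dx": 0,"dy": 0,"dz": -0.125,"ax": 0,"ay": 0,"az": 0,"jaw": 0.02}])

```text
t: 17.85
ee_pos: [0.4052, -0.323, 0.1315]
tcp_rot: [-0.04, 0.999, 0.001, -0.001]
force: [-0.0, -0.4, -4.1]
finger_gap: 0.0352
gripper_force: 61.0
```

```bash
python3 go.py .5375 0 .134 90.3;python3 -c "
from h import *
a=snap('side','pics/s6a.png');b=snap('top','pics/t6a.png')
cv2.imwrite('pics/v6.png',np.hstack([cv2.resize(a[80:220,240:360],(400,480)),cv2.resize(b[160:260,260:350],(400,480))])[:,:,::-1])"
```

```text
t 17.9 d [-0.1577  0.3114 -0.002 ] a [ 0.14 -0.09  4.28] ang now 94.6 pos [ 0.4052 -0.323   0.1315] gap 0.0352 F [-0.  -0.4 -4.1] q6 -1.01
```

View pics/v6.png

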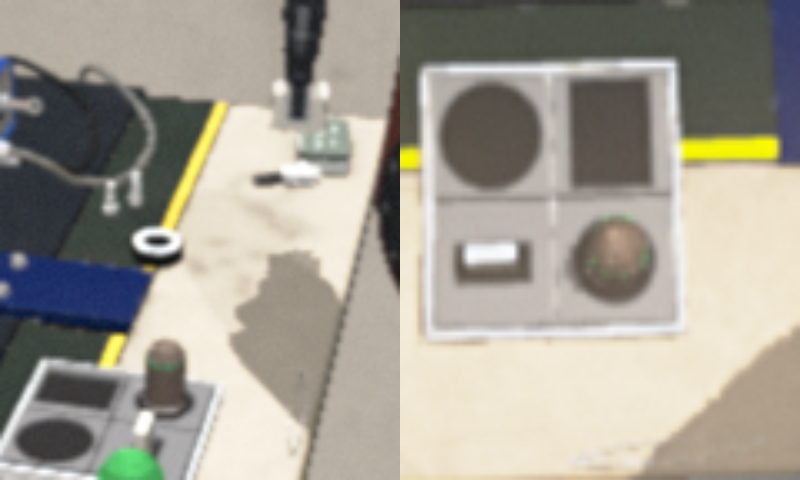

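The gauge block sits in its slot and the vee block is held level. Carrying it to the wide recess.

Call:
carry_out(motion=[{"dx": -0.015,"dy": 0.03,"dz": 0,"ax": 0,"ay": 0,"az": 1,"jaw": 0.02},{"dx": -0.035,"dy": 0.07,"dz": 0,"ax": 0,"ay": 0,"az": 2,"jaw": 0.02},{"dx": -0.055,"dy": 0.11,"dz": 0,"ax": 0,"ay": 0,"az": 3,"jaw": 0.02},{"dx": -0.075,"dy": 0.15,"dz": 0,"ax": 0,"ay": 0,"az": 4.3,"jaw": 0.02},{"dx": -0.095,"dy": 0.19,"dz": 0,"ax": 0,"ay": 0,"az": 4.3,"jaw": 0.02},{"dx": -0.115,"dy": 0.23,"dz": 0,"ax": 0,"ay": 0,"az": 4.3,"jaw": 0.02},{"dx": -0.135,"dy": 0.27,"dz": 0,"ax": 0,"ay": 0,"az": 4.3,"jaw": 0.02},{"dx": -0.15,"dy": 0.295,"dz": 0,"ax": 0,"ay": 0,"az": 4.3,"jaw": 0.02},{"dx": -0.158,"dy": 0.311,"dz": 0,"ax": 0,"ay": 0,"az": 4.3,"jaw": 0.02},{"dx": -0.158,"dy": 0.311,"dz": 0,"ax": 0,"ay": 0,"az": 4.3,"jaw": 0.02},{"dx": -0.158,"dy": 0.311,"dz": 0,"ax": 0,"ay": 0,"az": 4.3,"jaw": 0.02},{"dx": -0.158,"dy": 0.311,"dz": 0,"ax": 0,"ay": 0,"az": 4.3,"jaw": 0.02},{"dx": -0.158,"dy": 0.311,"dz": 0,"ax": 0,"ay": 0,"az": 4.3,"jaw": 0.02}])

```text
t: 19.25
ee_pos: [0.5382, -0.0021, 0.1331]
tcp_rot: [-0.002, 1.0, 0.0, -0.0]
force: [-0.5, 0.0, -4.0]
finger_gap: 0.0348
gripper_force: 61.2
```

```bash
python3 go.py .5375 0 .0185 90.3
```

```text
t 19.2 d [0.0007 0.0021 0.1146] a [ 0.   -0.02 -0.09] ang now 90.2 pos [ 0.5382 -0.0021  0.1331] gap 0.0348 F [-0.5  0.  -4. ] q6 -0.25
```

Call:
carry_out(motion=[{"dx": 0.001,"dy": 0.002,"dz": 0.03,"ax": 0,"ay": 0,"az": 0,"jaw": 0.02},{"dx": 0.001,"dy": 0.002,"dz": 0.06,"ax": 0,"ay": 0,"az": 0,"jaw": 0.02},{"dx": 0.001,"dy": 0.002,"dz": 0.085,"ax": 0,"ay": 0,"az": 0,"jaw": 0.02},{"dx": 0.001,"dy": 0.002,"dz": 0.1,"ax": 0,"ay": 0,"az": 0,"jaw": 0.02},{"dx": 0.001,"dy": 0.002,"dz": 0.108,"ax": 0,"ay": 0,"az": 0,"jaw": 0.02},{"dx": 0.001,"dy": 0.002,"dz": 0.113,"ax": 0,"ay": 0,"az": 0,"jaw": 0.02},{"dx": 0.001,"dy": 0.002,"dz": 0.113,"ax": 0,"ay": 0,"az": 0,"jaw": 0.02},{"dx": 0.001,"dy": 0.002,"dz": 0.113,"ax": 0,"ay": 0,"az": 0,"jaw": 0.02}])

```text
t: 20.05
ee_pos: [0.5383, 0.0005, 0.0214]
tcp_rot: [-0.002, 1.0, -0.0, 0.001]
force: [-0.2, -0.2, -2.4]
finger_gap: 0.0349
gripper_force: 61.2
```

Call:
carry_out(motion=[{"dx": 0,"dy": 0,"dz": 0,"ax": 0,"ay": 0,"az": 0,"jaw": 0.037},{"dx": 0,"dy": 0,"dz": 0,"ax": 0,"ay": 0,"az": 0,"jaw": 0.042},{"dx": 0,"dy": 0,"dz": 0,"ax": 0,"ay": 0,"az": 0,"jaw": 0.047},{"dx": 0,"dy": 0,"dz": 0,"ax": 0,"ay": 0,"az": 0,"jaw": 0.05},{"dx": 0,"dy": 0,"dz": 0,"ax": 0,"ay": 0,"az": 0,"jaw": 0.05},{"dx": 0,"dy": 0,"dz": -0.02,"ax": 0,"ay": 0,"az": 0,"jaw": 0.05},{"dx": 0,"dy": 0,"dz": -0.05,"ax": 0,"ay": 0,"az": 0,"jaw": 0.05},{"dx": 0,"dy": 0,"dz": -0.09,"ax": 0,"ay": 0,"az": 0,"jaw": 0.05},{"dx": 0,"dy": 0,"dz": -0.115,"ax": 0,"ay": 0,"az": 0,"jaw": 0.05},{"dx": 0,"dy": 0,"dz": -0.115,"ax": 0,"ay": 0,"az": 0,"jaw": 0.05},{"dx": 0,"dy": 0,"dz": -0.115,"ax": 0,"ay": 0,"az": 0,"jaw": 0.05},{"dx": 0,"dy": 0,"dz": -0.115,"ax": 0,"ay": 0,"az": 0,"jaw": 0.05}])

```text
t: 21.25
ee_pos: [0.5368, 0.0009, 0.134]
tcp_rot: [-0.002, 1.0, 0.0, -0.001]
force: [-0.2, 0.6, -0.4]
finger_gap: 0.0501
gripper_force: 0.0
```

```bash
python3 go.py .527 -.2635 .1 90
```

```text
t 21.2 d [ 0.0111 -0.2644  0.0338] a [ 0.03 -0.1   0.29] ang now 90.3 pos [0.5368 0.0009 0.134 ] gap 0.0501 F [-0.2  0.6 -0.4] q6 -0.25
```

Call:
carry_out(motion=[{"dx": 0.002,"dy": -0.04,"dz": 0,"ax": 0,"ay": 0,"az": 7,"jaw": 0.07},{"dx": 0.004,"dy": -0.08,"dz": 0,"ax": 0,"ay": 0,"az": 14,"jaw": 0.07},{"dx": 0.006,"dy": -0.12,"dz": 0,"ax": 0,"ay": 0,"az": 21,"jaw": 0.07},{"dx": 0.008,"dy": -0.16,"dz": 0,"ax": 0,"ay": 0,"az": 28,"jaw": 0.07},{"dx": 0.01,"dy": -0.2,"dz": 0,"ax": 0,"ay": 0,"az": 35,"jaw": 0.07},{"dx": 0.011,"dy": -0.24,"dz": 0.02,"ax": 0,"ay": 0,"az": 42,"jaw": 0.07},{"dx": 0.011,"dy": -0.264,"dz": 0.034,"ax": 0,"ay": 0,"az": 45,"jaw": 0.07},{"dx": 0.011,"dy": -0.264,"dz": 0.05,"ax": 0,"ay": 0,"az": 45,"jaw": 0.07},{"dx": 0.011,"dy": -0.264,"dz": 0.05,"ax": 0,"ay": 0,"az": 45,"jaw": 0.07},{"dx": 0.011,"dy": -0.264,"dz": 0.05,"ax": 0,"ay": 0,"az": 45,"jaw": 0.07},{"dx": 0.011,"dy": -0.264,"dz": 0.05,"ax": 0,"ay": 0,"az": 45,"jaw": 0.07}])

```text
t: 22.35
ee_pos: [0.5283, -0.2624, 0.086]
tcp_rot: [0.38, 0.925, 0.0, 0.0]
force: [1.1, 0.0, 0.3]
finger_gap: 0.0698
gripper_force: 0.0
```

```bash
python3 go.py .527 -.2635 .004 45.3; python3 -c "
from h import *
b=snap('top','pics/t7a.png')
cv2.imwrite('pics/v7.png',cv2.resize(b[150:250,260:430],(800,470))[:,:,::-1])"
```

```text
t 22.4 d [ 0.0002 -0.0017  0.082 ] a [0.01 0.03 0.09] ang now 45.4 pos [ 0.5283 -0.2624  0.086 ] gap 0.0698 F [1.1 0.  0.3] q6 0.1
```

View pics/v7.png

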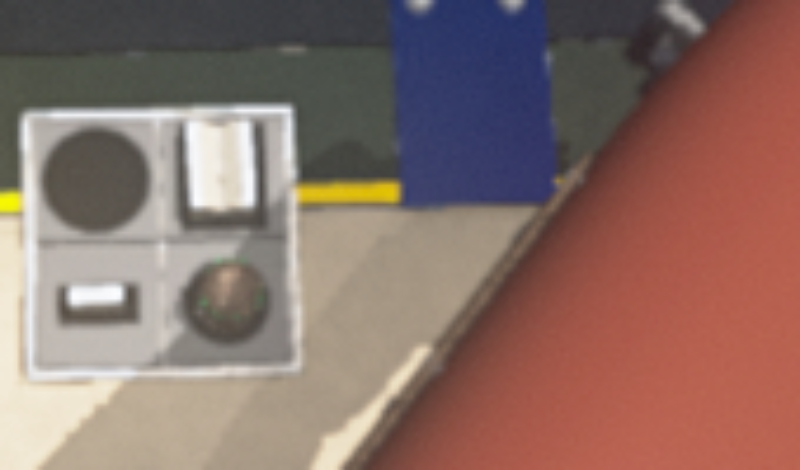

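The vee block, gauge block and objective are all inside their recesses. Now grasping the ring.

Call:
carry_out(motion=[{"dx": 0,"dy": -0.002,"dz": 0.03,"ax": 0,"ay": 0,"az": 0,"jaw": 0.07},{"dx": 0,"dy": -0.002,"dz": 0.055,"ax": 0,"ay": 0,"az": 0,"jaw": 0.07},{"dx": 0,"dy": -0.002,"dz": 0.072,"ax": 0,"ay": 0,"az": 0,"jaw": 0.07},{"dx": 0,"dy": -0.002,"dz": 0.082,"ax": 0,"ay": 0,"az": 0,"jaw": 0.07},{"dx": 0,"dy": -0.002,"dz": 0.085,"ax": 0,"ay": 0,"az": 0,"jaw": 0.065},{"dx": 0,"dy": -0.002,"dz": 0.085,"ax": 0,"ay": 0,"az": 0,"jaw": 0.06},{"dx": 0,"dy": -0.002,"dz": 0.085,"ax": 0,"ay": 0,"az": 0,"jaw": 0.055},{"dx": 0,"dy": -0.002,"dz": 0.085,"ax": 0,"ay": 0,"az": 0,"jaw": 0.05},{"dx": 0,"dy": -0.002,"dz": 0.085,"ax": 0,"ay": 0,"az": 0,"jaw": 0.044},{"dx": 0,"dy": -0.002,"dz": 0.085,"ax": 0,"ay": 0,"az": 0,"jaw": 0.035},{"dx": 0,"dy": -0.002,"dz": 0.085,"ax": 0,"ay": 0,"az": 0,"jaw": 0.035},{"dx": 0,"dy": -0.002,"dz": 0.085,"ax": 0,"ay": 0,"az": 0,"jaw": 0.035}])

```text
t: 23.6
ee_pos: [0.5271, -0.2655, 0.0021]
tcp_rot: [0.38, 0.925, -0.0, 0.001]
force: [-1.9, 1.8, 8.3]
finger_gap: 0.0473
gripper_force: 60.6
```

Call:
carry_out(motion=[{"dx": 0,"dy": 0,"dz": -0.01,"ax": 0,"ay": 0,"az": 0,"jaw": 0.035},{"dx": 0,"dy": 0,"dz": -0.03,"ax": 0,"ay": 0,"az": 0,"jaw": 0.035},{"dx": 0,"dy": 0,"dz": -0.06,"ax": 0,"ay": 0,"az": 0,"jaw": 0.035},{"dx": 0,"dy": 0,"dz": -0.1,"ax": 0,"ay": 0,"az": 0,"jaw": 0.035},{"dx": 0,"dy": 0,"dz": -0.125,"ax": 0,"ay": 0,"az": 0,"jaw": 0.035},{"dx": 0,"dy": 0,"dz": -0.125,"ax": 0,"ay": 0,"az": 0,"jaw": 0.035},{"dx": 0,"dy": 0,"dz": -0.125,"ax": 0,"ay": 0,"az": 0,"jaw": 0.035},{"dx": 0,"dy": 0,"dz": -0.125,"ax": 0,"ay": 0,"az": 0,"jaw": 0.035}])

```text
t: 24.4
ee_pos: [0.5258, -0.2643, 0.1241]
tcp_rot: [0.38, 0.925, 0.0, -0.001]
force: [0.3, -0.2, -0.9]
finger_gap: 0.0473
gripper_force: 61.8
```

```bash
python3 go.py .538 .0745 .128 45.3
```

```text
t 24.4 d [ 0.2297  0.2493 -0.0035] a [-0.   -0.1  -0.02] ang now 45.3 pos [ 0.5258 -0.2643  0.1241] gap 0.0473 F [ 0.3 -0.2 -0.9] q6 0.09
```

Call:
carry_out(motion=[{"dx": 0.02,"dy": 0.022,"dz": 0,"ax": 0,"ay": 0,"az": 0,"jaw": 0.035},{"dx": 0.048,"dy": 0.052,"dz": 0,"ax": 0,"ay": 0,"az": 0,"jaw": 0.035},{"dx": 0.076,"dy": 0.083,"dz": 0,"ax": 0,"ay": 0,"az": 0,"jaw": 0.035},{"dx": 0.104,"dy": 0.113,"dz": 0,"ax": 0,"ay": 0,"az": 0,"jaw": 0.035},{"dx": 0.132,"dy": 0.143,"dz": 0,"ax": 0,"ay": 0,"az": 0,"jaw": 0.035},{"dx": 0.16,"dy": 0.174,"dz": 0,"ax": 0,"ay": 0,"az": 0,"jaw": 0.035},{"dx": 0.188,"dy": 0.204,"dz": 0,"ax": 0,"ay": 0,"az": 0,"jaw": 0.035},{"dx": 0.212,"dy": 0.23,"dz": 0,"ax": 0,"ay": 0,"az": 0,"jaw": 0.035},{"dx": 0.226,"dy": 0.245,"dz": 0,"ax": 0,"ay": 0,"az": 0,"jaw": 0.035},{"dx": 0.23,"dy": 0.249,"dz": 0,"ax": 0,"ay": 0,"az": 0,"jaw": 0.035},{"dx": 0.23,"dy": 0.249,"dz": 0,"ax": 0,"ay": 0,"az": 0,"jaw": 0.035},{"dx": 0.23,"dy": 0.249,"dz": 0,"ax": 0,"ay": 0,"az": 0,"jaw": 0.035},{"dx": 0.23,"dy": 0.249,"dz": 0,"ax": 0,"ay": 0,"az": 0,"jaw": 0.035},{"dx": 0.23,"dy": 0.249,"dz": 0,"ax": 0,"ay": 0,"az": 0,"jaw": 0.035}])

```text
t: 25.8
ee_pos: [0.5382, 0.0731, 0.1252]
tcp_rot: [0.381, 0.925, -0.0, -0.0]
force: [0.1, 0.1, -0.6]
finger_gap: 0.0474
gripper_force: 61.9
```

```bash
python3 go.py .538 .0745 .0145 45.3;python3 -c "
from h import *
a=snap('side','pics/s8a.png')
cv2.imwrite('pics/v8.png',cv2.resize(a[120:260,210:340],(557,600))[:,:,::-1])"
```

```text
t 25.8 d [0.0011 0.0009 0.1107] a [-0.   -0.   -0.09] ang now 45.2 pos [0.5382 0.0731 0.1252] gap 0.0474 F [ 0.1  0.1 -0.6] q6 0.68
```

View pics/v8.png

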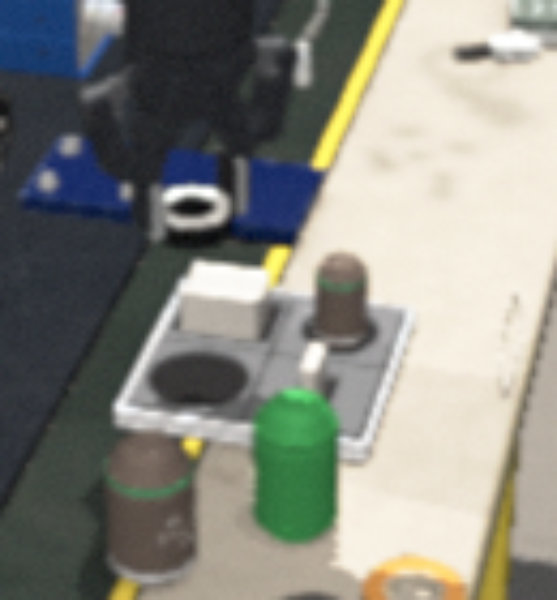

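The ring is held level at side-crop (195,210), with the fingertips close to its underside. I'll stop just above the plate and let it drop the last 2–3 mm.

Call:
carry_out(motion=[{"dx": 0.001,"dy": 0.001,"dz": 0.03,"ax": 0,"ay": 0,"az": 0,"jaw": 0.035},{"dx": 0.001,"dy": 0.001,"dz": 0.06,"ax": 0,"ay": 0,"az": 0,"jaw": 0.035},{"dx": 0.001,"dy": 0.001,"dz": 0.085,"ax": 0,"ay": 0,"az": 0,"jaw": 0.035},{"dx": 0.001,"dy": 0.001,"dz": 0.098,"ax": 0,"ay": 0,"az": 0,"jaw": 0.035},{"dx": 0.001,"dy": 0.001,"dz": 0.105,"ax": 0,"ay": 0,"az": 0,"jaw": 0.035},{"dx": 0.001,"dy": 0.001,"dz": 0.108,"ax": 0,"ay": 0,"az": 0,"jaw": 0.035},{"dx": 0.001,"dy": 0.001,"dz": 0.108,"ax": 0,"ay": 0,"az": 0,"jaw": 0.035},{"dx": 0.001,"dy": 0.001,"dz": 0.108,"ax": 0,"ay": 0,"az": 0,"jaw": 0.035}])

```text
t: 26.65
ee_pos: [0.539, 0.0753, 0.0185]
tcp_rot: [0.38, 0.925, 0.0, 0.001]
force: [-0.2, 0.5, -0.1]
finger_gap: 0.0473
gripper_force: 61.9
```

Call:
carry_out(motion=[{"dx": 0,"dy": 0,"dz": 0,"ax": 0,"ay": 0,"az": 0,"jaw": 0.049},{"dx": 0,"dy": 0,"dz": 0,"ax": 0,"ay": 0,"az": 0,"jaw": 0.053},{"dx": 0,"dy": 0,"dz": 0,"ax": 0,"ay": 0,"az": 0,"jaw": 0.058},{"dx": 0,"dy": 0,"dz": 0,"ax": 0,"ay": 0,"az": 0,"jaw": 0.064},{"dx": 0,"dy": 0,"dz": 0,"ax": 0,"ay": 0,"az": 0,"jaw": 0.064},{"dx": 0,"dy": 0,"dz": -0.02,"ax": 0,"ay": 0,"az": 0,"jaw": 0.064},{"dx": 0,"dy": 0,"dz": -0.05,"ax": 0,"ay": 0,"az": 0,"jaw": 0.064},{"dx": 0,"dy": 0,"dz": -0.09,"ax": 0,"ay": 0,"az": 0,"jaw": 0.064},{"dx": 0,"dy": 0,"dz": -0.13,"ax": 0,"ay": 0,"az": 0,"jaw": 0.064},{"dx": 0,"dy": 0,"dz": -0.16,"ax": 0,"ay": 0,"az": 0,"jaw": 0.064},{"dx": 0,"dy": 0,"dz": -0.16,"ax": 0,"ay": 0,"az": 0,"jaw": 0.064},{"dx": 0,"dy": 0,"dz": -0.16,"ax": 0,"ay": 0,"az": 0,"jaw": 0.064}])

```text
t: 27.85
ee_pos: [0.5386, 0.0754, 0.1778]
tcp_rot: [0.38, 0.925, 0.0, 0.001]
force: [0.5, 0.1, -1.0]
finger_gap: 0.0639
gripper_force: 0.0
```

Call:
carry_out(motion=[{"dx": 0.03,"dy": -0.03,"dz": 0,"ax": 0,"ay": 0,"az": 0,"jaw": 0.064},{"dx": 0.06,"dy": -0.06,"dz": 0,"ax": 0,"ay": 0,"az": 0,"jaw": 0.064},{"dx": 0.06,"dy": -0.09,"dz": -0.02,"ax": 0,"ay": 0,"az": 0,"jaw": 0.064},{"dx": 0.06,"dy": -0.13,"dz": -0.02,"ax": 0,"ay": 0,"az": 0,"jaw": 0.064},{"dx": 0.06,"dy": -0.17,"dz": -0.02,"ax": 0,"ay": 0,"az": 0,"jaw": 0.064},{"dx": 0.06,"dy": -0.2,"dz": -0.02,"ax": 0,"ay": 0,"az": 0,"jaw": 0.064},{"dx": 0.06,"dy": -0.2,"dz": -0.02,"ax": 0,"ay": 0,"az": 0,"jaw": 0.064},{"dx": 0.06,"dy": -0.2,"dz": -0.02,"ax": 0,"ay": 0,"az": 0,"jaw": 0.064}])

```text
t: 28.65
ee_pos: [0.3545, -0.0247, 0.1963]
tcp_rot: [0.381, 0.924, 0.0, -0.0]
force: [0.0, 0.2, -0.3]
finger_gap: 0.0642
gripper_force: 0.0
```

```bash
python3 go.py .463 -.2 .17 45;python3 -c "
from h import *
a=snap('side','pics/s9a.png');b=snap('top','pics/t9a.png')
cv2.imwrite('pics/v9.png',np.hstack([cv2.resize(a[160:235,230:320],(400,480)),cv2.resize(b[165:240,260:335],(400,480))])[:,:,::-1])"
```

```text
t 28.6 d [-0.2006 -0.0479  0.0261] a [ 0.   -0.05  0.17] ang now 45.2 pos [ 0.3545 -0.0247  0.1963] gap 0.0642 F [ 0.   0.2 -0.3] q6 0.34
```

View pics/v9.png

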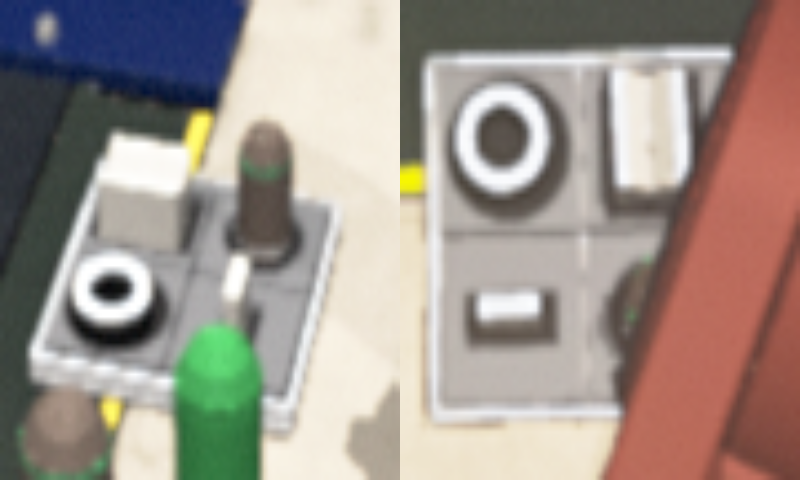

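The ring, vee block and gauge block are in their recesses, and the objective is seen upright in the side view. A quick numeric check of the positions.

```bash
python3 -c "
from h import *
for n,p,z in[('ring',(101,137),.028),('vee',(250,128),.043),('gauge',(108,305),.044)]:
    print(n,px2w('top',[260+p[0]*75/400-.5,165+p[1]*75/480-.5],z)[0].round(4))
print('side ring',px2w('side',[230+112*90/400-.5,160+290*75/480-.5],.028)[0].round(4))
g=cams
for t in ('can','plain_block','ring_mount'):
    print(t,[(r['point'].round(3) if hasattr(r['point'],'round') else r['point'],r['p']) for r in cams.look_for('side',t)][:2])
"
```

```text
ring [0.5396 0.0776 0.028 ]
vee [0.5376 0.0025 0.043 ]
gauge [0.4642 0.0756 0.044 ]
side ring [0.5404 0.079  0.028 ]
can [([0.4007, 0.3569, 0.0489], 0.82)]
plain_block [([0.481, 0.4278, 0.0222], 0.77)]
ring_mount [([0.5357, 0.0836, 0.0245], 0.74)]
```

```bash
python3 -c "
from plant import job
print(job.job_done())"
```

```text
the job is handed in; nothing more can be done
None
```

The job is handed in: the objective, ring mount, vee block and gauge block were each placed in their own recess; final images put the ring about 4–5 mm off centre and the vee and gauge blocks about 1–3 mm off, the objective stood upright in its recess (offset not measured at the end), the can and plain block had not moved, and no verdict was returned.

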